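# Deploy and lock the rover's outrigger leg

## Robot

A 6-joint arm with a two-finger parallel gripper is mounted at the origin on the work surface. World frame = base frame: x ahead of the robot, y to its left, z up, the work surface at z = 0. Lengths are in m, angles in rad, forces in N, time in s.
With the tool pointing down it reaches from about 0.15 to 0.775 m from the base axis. Payload 6.1 kg.
Tool frame: the origin (TCP) lies between the finger pads; the fingertips stand 22 mm ahead of it and the grasp point (between the pads) lies 3 mm ahead of it; z points along the fingers, y is the direction in which the jaws open and shut (so a half turn about z gives the same grasp; the last joint's range is limited). The gripper opens to 85 mm and grips with 20 to 120 N. Pads are 22 mm wide; open, the fingers measure 114 mm over their backs; the gripper's body (76 mm by 85 mm) begins 54 mm behind the grasp point. The pads swing forward as they close: fully open they stand 13 mm farther back than shut.
Start: joints at [-1.159, 0.126, -0.04, 1.405, 0, 1.571], TCP at [0.21, -0.481, 0.253] pointing down, gripper open.
Joint ranges: [-2.72, 2.72], [-0.95, 1.95], [-1.27, 1.35], [-1.78, 2.02], [-1.46, 1.47], [-3.14, 3.14]. Speed limits (rad/s): [2.39, 2.39, 3.01, 3.14, 3.14, 3.14].

## Interface

Orientations are given as [roll, pitch, yaw] about the fixed x, y, z axes, in that order (R = Rz(yaw) Ry(pitch) Rx(roll)).
In Python, from cell import * gives the robot as it stands.
- The arm moves only by the tool apply_moves, never from a script. Its argument "series" is a list of rows, each an object with "translation": the shift along the tool's x, y, z in m, a list of three; "rotation": the turn, a rotation vector about the tool's x, y, z in degrees, a list of three; "gripper": the opening, from 0 (shut) to 1 (fully open). A call has 1 to 5 rows; each row is the pose to reach, as a shift and turn from the pose commanded when the call began, along the tool's axes at that moment; what a row does not reach only later rows make up. A row lasts 1/8 s, in which the tool goes at most 62.5 mm and 10.7 degrees, less where a joint would pass 70% of its speed; a pose out of reach is approached as far as the arm can. A call with a gripper value outside its range is refused whole. The fingers move at their own pace and stop on an object; "grip_force" is the grip in N (left out, the last holds). Time passes only in rows, so rows that repeat a pose let the fingers close. It gives the time, the measured TCP pose, the force and the opening at its end, in the units of the state.
- observe(): the state, without advancing time (a new reading comes with each control period).
- read_camera(name): name is "scene" or "top"; returns a dict with "image" (420x560x3 uint8, red, green, blue), "fx", "fy", "cx", "cy" (pixels), "xyz" and "rotation" of the camera in the world. Camera axes: x right, y down, z forward; pixel columns grow to the right and rows downward; lengths in m; the calibration is good to about 2 mm. A picture is of the moment at which its call begins. There is no depth.
- job_done(): hands the job in, once; it reports no verdict.
The state is a dict: "t": time; "joint_positions": joint angles; "dq": joint speeds; "effort": joint torques, N m; "tcp_pos": TCP position; "eef_rot": TCP orientation; "ft_force": force on the tool from outside, world axes, zero at the start; "wrist_torque": the same for the moment, N m; "opening": opening from 0.0 (shut) to 1.0 (fully open).
Only numpy, scipy, OpenCV 4.12 (cv2) and the standard library are available. Lean on these libraries where they do the work, as an engineer would, in place of code of your own. Each camera call takes 0.05 s, during which the arm holds its last target. There are 200 camera calls.

## Task

Get the tracked rover ready to lift: pull the orange transit pin out of its post and leave it in the blue parts tray, then push the yellow sprung leg outwards past its over-centre point so that it snaps down to its outer stop, and only then press the red lock button in until it bottoms. Be gentle with the rover, never pushing any part of it harder than about 20 N, and leave the other things on the bench where they are.

Things in the scene. Friction and masses are not known exactly. Their poses are not given: they have to be found in the camera images.
- rover: Tracked rover with turquoise turret, wooden boom and red bucket, about 320 x 245 x 160 mm, fast to the bench. Origin on the bench under the chassis centre, x along the tracks (to the bucket), y to its left, where the outrigger bracket is, z up. The deck inboard of the leg (rover x -105 to 0, y 0 to 55 mm) is 79 mm high and free; the turret side (rover y below 25 mm) rises to 160 mm.
- leg_hinge (a point): Centre of the outrigger leg's hinge, 52 mm above the bench, at rover (-20, 105, 52) mm. The hinge line runs along rover x.
- leg (a joint): Hinge of the yellow sprung leg, rad: 0 stowed (upright, leaning 0.15 inwards to rover -y), growing as it swings out to rover +y and down; 1.72 level; 2.12 outer stop, foot at the bench. A spring drives it either way from an over-centre point near 1.25 (about 0.6 N m at 0, falling to nothing there: some 8 N at 75 mm from the hinge). Push its inner face, which comes to face up.
- leg_tip (a point): Centre of the black ball foot (22 mm) at the end of the leg; moves with it. The leg is a flat bar 36 mm wide (along rover x, centred on the hinge point), 10 mm thick, 105 mm from the hinge line to this point. An ear sticks out 46 mm beyond its rover -x edge, 55 mm from the hinge line, and runs against the transit pin while that is in.
- pin_hole (a point): Centre of the mouth of the pin's hole, on top of the grey post (28 x 28 mm), 66 mm above the bench, at rover (-70, 133, 66) mm. The hole is vertical, 28 mm deep, about 10 mm wide, the pin's shank 8 mm.
- pin: Orange transit pin, 85 mm long, 35 g. Origin at the end of its shank, z along it to the handle. Shank 24 mm long, flange 18 mm wide (resting on the post), round handle 14 mm wide from 30 to 85 mm. Starts upright in the post; free once lifted 24 mm.
- pin_grip (a point): Point on the pin's axis to grip, 70 mm above the shank's end (15 mm below the handle's top).
- pin_mid (a point): Point on the pin's axis 45 mm above the shank's end.
- tray: Blue open parts tray, 130 (x) x 150 (y) x 32 mm, walls and floor 4 mm, fixed. Origin at the centre of its underside.
- lock_block_top (a point): Centre of the top of the grey lock block (32 x 42 mm), 64 mm above the bench, at rover (35, 125, 64) mm; the lock button's vertical axis passes through it.
- lock (a joint): Travel of the red lock button, m: 0 out, grows as pressed straight down, 0.014 at its stop. Flat disc 24 mm wide; at 0 its top is about 35 mm above the lock block. Slides stiffly (about 6 N), stays where left, ends on a hard rubber stop (20 N/mm). Its brass collar is set by hand: button and stop sit up to 11 mm higher or lower than said, so the stop must be felt.
- handset: Bystander: black remote-control handset, 150 x 125 x 42 mm, lying flat. Origin at the centre of its underside.
- syringe_a: Bystander: clear syringe actuator with blue plunger, 155 x 28 x 21 mm, lying. Origin at the centre of its underside.
- syringe_b: Bystander: clear syringe actuator with grey plunger, 155 x 28 x 21 mm, lying. Origin at the centre of its underside.
- jar: Bystander: glass jar with yellow cap, 54 mm wide, 70 mm tall. Origin at the centre of its underside.
- spool: Bystander: copper wire spool, 60 mm wide, 40 mm tall. Origin at the centre of its underside.
- servo: Bystander: blue servo motor, 40 x 20 x 36 mm. Origin at the centre of its underside.
- driver: Bystander: screwdriver with red handle, lying. Origin at the centre of its underside.
Not all that is in view belongs to the job. Several things have the shape of the tray; the one meant has the colours described above.

How it is judged:
On the way, in this order (a step that is already met when the one before it is completed fails the run):
1. the transit pin is in the parts tray, let go (x of pin_mid in the frame of tray between -0.062 and 0.062 m and y of pin_mid in the frame of tray between -0.072 and 0.072 m and height (world z) of pin_mid below 0.052 m and linear speed of pin below 0.02 m/s and contact force between pin and the fingers below 0.05 N), for 0.2 s.
2. the leg has snapped over to its outer stop (value of joint leg above 2.06 rad and velocity of joint leg below 0.2 rad/s), for 0.2 s.
3. the lock button is pressed to its stop (value of joint lock above 0.0125 m), for 0.1 s.
At the end, for the whole second after the job is handed in: The pin is in the tray (its middle inside the walls and below 52 mm), still and let go; the leg is within 0.06 rad of its outer stop; the lock button is within 1.5 mm of its stop (all of step 1 and value of joint leg above 2.06 rad and value of joint lock above 0.0125 m); the robot touches nothing.
It fails at once if the rover, its leg or its lock button is pushed by the robot with more than 25 N (contact force between any of the fingers, the arm and rover above 25 N).
It fails at once if the lock button is pressed in (over 6 mm) before the leg is out (value of joint lock above 0.006 m and value of joint leg below 1.9 rad).
It fails at once if a bystander is moved by more than 30 mm (distance of any of handset, syringe_a, syringe_b, jar, spool, servo, driver from where it was at the start of the episode above 0.03 m).
It also fails if it takes over 58 s, if anything falls off the work surface, if the arm or the gripper's body presses on something with over 40 N, if the wrist force passes 120 N, or if a joint passes its speed limit or range.

## Working session

There is one attempt and no reset: what is moved stays moved. The work goes in short steps, Python scripts to look and compute and a tool call to move; the robot and the scene stay as the last step left them, time stands still between calls to the robot, and variables do not carry over. Pictures are saved under pics/ and viewed, about 8 in all and at most 12, crops included, and the job is handed in when it is done.

Besides the shell and the picture viewer there is one more tool, called after ">>>" in YAML: its name, and indented under it one key for each argument. apply_moves: Moves the arm, as the interface text tells. Its arguments: {"type":"object","properties":{"series":{"type":"array","items":{"type":"object","properties":{"translation":{"type":"array","items":{"type":"number"}},"rotation":{"type":"array","items":{"type":"number"}},"gripper":{"type":"number"}}}},"grip_force":{"type":"number"}},"required":["series"]}

```bash
mkdir -p pics; ls
cat > h.py <<'E'
from cell import *
import numpy as np, cv2
def shot(name,fn=None):
    c=read_camera(name)
    if fn: cv2.imwrite('pics/'+fn,cv2.cvtColor(c['image'],cv2.COLOR_RGB2BGR))
    return c
def onplane(c,u,v,z):
    R=np.array(c['rotation']); o=np.array(c['xyz'])
    d=R@np.array([(u-c['cx'])/c['fx'],(v-c['cy'])/c['fy'],1.])
    return o+d*(z-o[2])/d[2]
def proj(c,p):
    q=np.array(c['rotation']).T@(np.array(p)-np.array(c['xyz']))
    return c['cx']+c['fx']*q[0]/q[2], c['cy']+c['fy']*q[1]/q[2]
E
python3 - <<'E'
from h import *
import pickle
a=shot('scene','s1.png');b=shot('top','t1.png')
pickle.dump((a,b),open('c1.pkl','wb'))
for c in(a,b): print(c['fx'],c['cx'],c['cy'],c['xyz'],np.round(c['rotation'],3).tolist())
print(observe())
E
```

```text
pics
420.1448266369104 275.87517778316055 209.36385033916446 [ 1.04842071 -0.15993611  1.05712853] [-2.582, 0.004, 1.406]
508.10036550581526 286.3567198443835 208.93992431094884 [ 0.35007487 -0.03265199  1.56122431] [-3.051, -0.02, -1.56]
{'t': 0.1, 'joint_positions': array([-1.15901902e+00,  1.26369423e-01, -4.05014550e-02,  1.40535611e+00,
       -7.38865563e-08,  1.57078935e+00]), 'dq': array([ 7.61524165e-04, -2.44870721e-03,  1.00283202e-03,  4.62073993e-06,
       -1.04213144e-03,  1.18324783e-03]), 'effort': array([-1.34822585e-03, -4.36901665e+01,  3.53609526e+01,  1.36528333e-02,
       -5.20383003e-05, -6.94216055e-06]), 'tcp_pos': array([ 0.21000071, -0.48083046,  0.25258274]), 'eef_rot': array([-3.14016199e+00,  6.38994773e-08,  4.11784292e-01]), 'ft_force': array([-0.53160375, -0.61105301, -0.54841368]), 'wrist_torque': array([ 0.00506485, -0.00933059,  0.02979724]), 'opening': 1.0051088806837631}
```

View pics/t1.png

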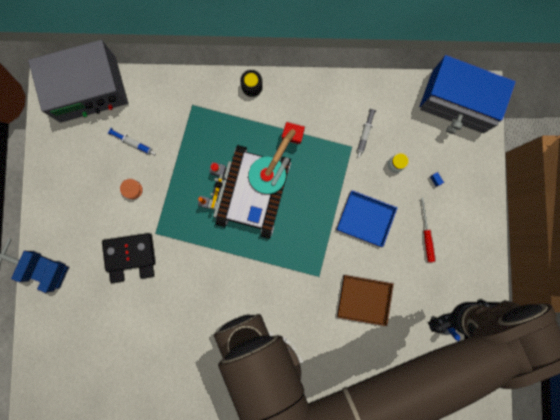

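View pics/s1.png

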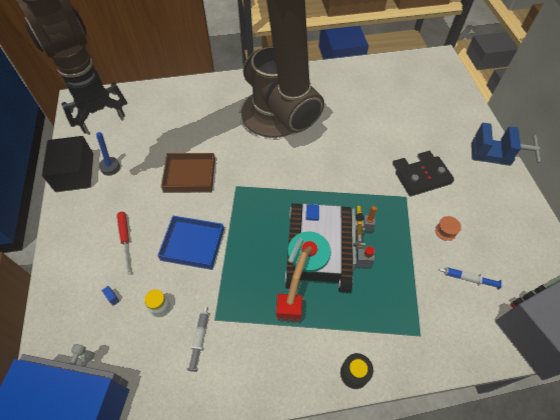

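```bash
cat >> h.py <<'E'
from scipy.spatial.transform import Rotation as Rn
_sh=shot
def shot(name,fn=None):
    c=_sh(name,fn); r=np.array(c['rotation'])
    if r.shape==(3,): c['rotation']=Rn.from_euler('xyz',r).as_matrix()
    return c
def tri(c1,p1,c2,p2):
    A=[];b=[]
    for c,p in((c1,p1),(c2,p2)):
        R=np.array(c['rotation']);o=np.array(c['xyz'])
        d=R@np.array([(p[0]-c['cx'])/c['fx'],(p[1]-c['cy'])/c['fy'],1.]);d/=np.linalg.norm(d)
        M=np.eye(3)-np.outer(d,d);A.append(M);b.append(M@o)
    return np.linalg.solve(sum(A),sum(b))
E
python3 - <<'E'
from h import *
import pickle
a,b=pickle.load(open('c1.pkl','rb'))
for c in(a,b): c['rotation']=Rn.from_euler('xyz',np.array(c['rotation'])).as_matrix()
pickle.dump((a,b),open('c1.pkl','wb'))
A=cv2.cvtColor(a['image'],cv2.COLOR_RGB2BGR);B=cv2.cvtColor(b['image'],cv2.COLOR_RGB2BGR)
r=lambda I,x,y,w,h,W,H:cv2.resize(I[y:y+h,x:x+w],(W,H),interpolation=cv2.INTER_CUBIC)
im=np.hstack([r(B,185,140,60,90,400,600),r(A,335,190,60,90,400,600)])
cv2.imwrite('pics/crop1.png',im)
def blobs(c,n,lo,hi,roi,minA=6):
    x,y,w,h=roi
    hsv=cv2.cvtColor(c['image'],cv2.COLOR_RGB2HSV)[y:y+h,x:x+w]
    m=cv2.inRange(hsv,lo,hi); k,l,s,ce=cv2.connectedComponentsWithStats(m)
    for i in range(1,k):
        if s[i,4]>=minA: print(n,s[i,:4]+[x,y,0,0],s[i,4],np.round(ce[i]+[x,y],1))
for c,ro,nm in((b,(180,130,80,100),'top'),(a,(330,180,70,100),'scene')):
    blobs(c,nm+' orange',(5,150,90),(15,255,255),ro); blobs(c,nm+' red',(0,170,80),(4,255,255),ro); blobs(c,nm+' yellow',(20,130,90),(33,255,255),ro)
for c,ro,nm in((b,(320,170,100,100),'top'),(a,(140,200,100,80),'scene')):
    hsv=cv2.cvtColor(c['image'],cv2.COLOR_RGB2HSV); x,y,w,h=ro
    m=cv2.inRange(hsv,(100,130,60),(125,255,255)); mm=m*0; mm[y:y+h,x:x+w]=m[y:y+h,x:x+w]
    pts=cv2.findNonZero(mm); rc=cv2.minAreaRect(pts); bx=cv2.boxPoints(rc)
    print(nm,rc); print(np.round([onplane(c,*p,0.032) for p in bx],3).tolist(),np.round(onplane(c,*rc[0],0.032),3))
E
```

```text
top orange [198 197   8   7] 25 [201.4 199.6]
top red [211 163   7   8] 44 [214.1 166.8]
top yellow [218 178   4   4] 12 [219.6 179.8]
top yellow [211 187   9  22] 79 [214.7 196.9]
scene orange [367 207   9  15] 69 [371.2 214.3]
scene red [365 247   9   8] 56 [369.2 250.4]
scene yellow [357 206   4   8] 30 [358.5 209.3]
scene yellow [357 221   5  14] 47 [359.1 227.2]
top ((366.4188537597656, 218.588134765625), (49.082862854003906, 41.82945251464844), 20.85445785522461)
[[0.429, -0.213, 0.032], [0.548, -0.258, 0.032], [0.496, -0.398, 0.032], [0.377, -0.352, 0.032]] [ 0.462 -0.305  0.032]
scene ((190.5480194091797, 241.2360076904297), (59.121639251708984, 46.0629997253418), 10.30484676361084)
[[0.515, -0.398, 0.032], [0.375, -0.373, 0.032], [0.438, -0.211, 0.032], [0.572, -0.247, 0.032]] [ 0.477 -0.307  0.032]
```

View pics/crop1.png

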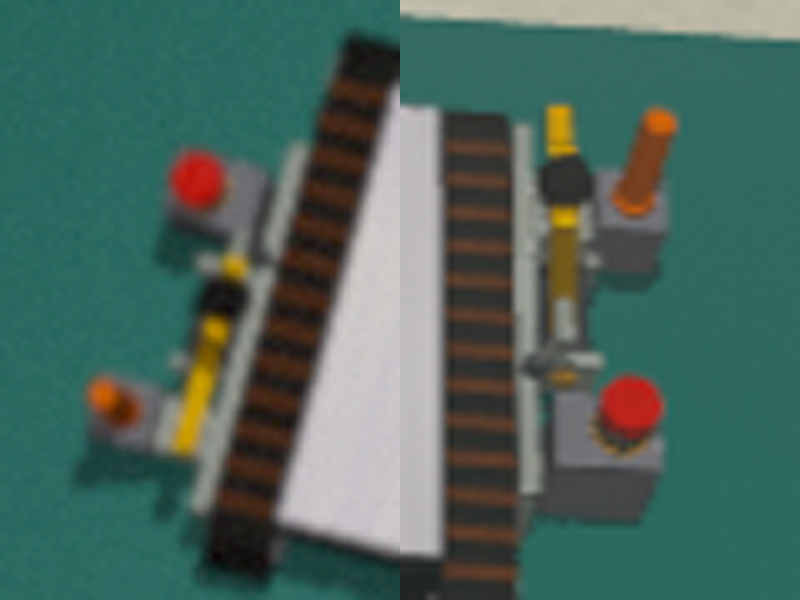

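Run:
```python
from h import *
import pickle
a,b=pickle.load(open('c1.pkl','rb'))
t=lambda x,y:(185+(x+.5)/6.667-.5,140+(y+.5)/6.667-.5)
s=lambda x,y:(335+(x-400+.5)/6.667-.5,190+(y+.5)/6.667-.5)
P={'pintop':(t(102,390),s(660,122),(-.070,.133,.127)),'flange':(t(126,409),s(635,203),(-.07,.133,.069)),
'button':(t(198,180),s(631,405),(.035,.125,.099)),'ball':(t(222,297),s(567,182),(-.020,.0893,.1558))}
W=[];M=[]
for k,(pt,ps,m) in P.items():
    w=tri(b,pt,a,ps);W.append(w);M.append(m);print(k,np.round(w,4))
    print('   top@z',np.round(onplane(b,*pt,m[2]),4),'scene@z',np.round(onplane(a,*ps,m[2]),4))
W=np.array(W);M=np.array(M)
w=W[:,:2]-W[:,:2].mean(0);m=M[:,:2]-M[:,:2].mean(0)
th=np.arctan2((m[:,0]*w[:,1]-m[:,1]*w[:,0]).sum(),(m*w).sum())
c,sn=np.cos(th),np.sin(th);R=np.array([[c,-sn],[sn,c]]);o=W[:,:2].mean(0)-R@M[:,:2].mean(0)
print('yaw',th,'o',o);print('resid mm',np.round(1e3*(M[:,:2]@R.T+o-W[:,:2]),1).tolist())
for n,p in dict(pin=(-.07,.133),hinge=(-.02,.105),lock=(.035,.125)).items(): print(n,np.round(R@p+o,4))
```

```text
pintop [0.5085 0.1857 0.1227]
   top@z [0.5079 0.1846 0.127 ] scene@z [0.5111 0.1847 0.127 ]
flange [0.5077 0.1862 0.0587]
   top@z [0.506  0.1826 0.069 ] scene@z [0.5138 0.1849 0.069 ]
button [0.6071 0.1529 0.08  ]
   top@z [0.6035 0.1495 0.099 ] scene@z [0.6159 0.1479 0.099 ]
ball [0.5452 0.1326 0.1517]
   top@z [0.5444 0.1313 0.1558] scene@z [0.5476 0.132  0.1558]
yaw -0.24756933265225084 o [0.54301409 0.04028417]
resid mm [[-0.8, 0.7], [0.0, 0.2], [0.5, -0.0], [0.3, -0.8]]
pin [0.5077 0.1864]
hinge [0.5494 0.147 ]
lock [0.6076 0.1529]
```

```bash
cat >> h.py <<'E'
RY=-0.2476; RO=np.array([0.543,0.0403,0])
def rov(x,y,z): return RO+Rn.from_euler('z',RY).apply([x,y,z])
def need(p,rpy=None):
    s=observe(); R=Rn.from_euler('xyz',s['eef_rot'])
    T=Rn.from_euler('xyz',rpy) if rpy is not None else R
    print('t',round(s['t'],2),'tcp',np.round(s['tcp_pos'],4),'rpy',np.round(s['eef_rot'],3),'F',np.round(s['ft_force'],1),'op',round(s['opening'],3))
    print('shift',np.round(R.inv().apply(np.array(p)-s['tcp_pos']),4),'rot',np.round((R.inv()*T).as_rotvec(degrees=True),2))
E
python3 -c "
from h import *
need([.507,.186,.26],[np.pi,0,1.323])"
```

```text
t 0.1 tcp [ 0.21   -0.4808  0.2526] rpy [-3.14   0.     0.412] F [-0.5 -0.6 -0.5] op 1.005
shift [ 0.5391 -0.4922 -0.0067] rot [-8.000e-02 -4.000e-02 -5.221e+01]
```

>>> apply_moves:
  series:
    - {"translation": [0.539,-0.492,0],"rotation": [0,0,-52.2],"gripper": 0.6}
    - {"translation": [0.539,-0.492,0],"rotation": [0,0,-52.2],"gripper": 0.6}
    - {"translation": [0.539,-0.492,0],"rotation": [0,0,-52.2],"gripper": 0.6}
    - {"translation": [0.539,-0.492,0],"rotation": [0,0,-52.2],"gripper": 0.6}
    - {"translation": [0.539,-0.492,0],"rotation": [0,0,-52.2],"gripper": 0.6}

```text
t: 0.72
tcp_pos: [0.3375, -0.1938, 0.2531]
eef_rot: [3.141, -0.0, 1.328]
ft_force: [0.9, -0.8, -0.6]
opening: 0.6
```

```bash
python3 -c "
from h import *
need([.507,.186,.26],[np.pi,0,1.323])"
```

```text
t 0.72 tcp [ 0.3375 -0.1938  0.2531] rpy [ 3.141 -0.     1.328] F [ 0.9 -0.8 -0.6] op 0.6
shift [ 0.4094  0.073  -0.0068] rot [ 0.01 -0.    0.26]
```

>>> apply_moves:
  series:
    - {"translation": [0.409,0.073,0],"rotation": [0,0,0.3],"gripper": 0.6}
    - {"translation": [0.409,0.073,0],"rotation": [0,0,0.3],"gripper": 0.6}
    - {"translation": [0.409,0.073,0],"rotation": [0,0,0.3],"gripper": 0.6}
    - {"translation": [0.409,0.073,0],"rotation": [0,0,0.3],"gripper": 0.6}
    - {"translation": [0.409,0.073,0],"rotation": [0,0,0.3],"gripper": 0.6}

```text
t: 1.35
tcp_pos: [0.4664, 0.0913, 0.2531]
eef_rot: [3.141, 0.0, 1.318]
ft_force: [1.0, -1.8, -0.4]
opening: 0.601
```

```bash
python3 -c "
from h import *
need([.507,.186,.2],[np.pi,0,1.323])"
```

```text
t 1.35 tcp [0.4664 0.0913 0.2531] rpy [3.141 0.    1.318] F [ 1.  -1.8 -0.4] op 0.601
shift [0.1019 0.0157 0.0531] rot [ 0.01  0.01 -0.28]
```

>>> apply_moves:
  series:
    - {"translation": [0.05,0.008,0.02],"rotation": [0,0,-0.2],"gripper": 0.6}
    - {"translation": [0.102,0.016,0.053],"rotation": [0,0,-0.2],"gripper": 0.6}
    - {"translation": [0.102,0.016,0.053],"rotation": [0,0,-0.2],"gripper": 0.6}
    - {"translation": [0.102,0.016,0.053],"rotation": [0,0,-0.2],"gripper": 0.6}

```text
t: 1.85
tcp_pos: [0.5067, 0.1838, 0.1999]
eef_rot: [-3.14, 0.001, 1.322]
ft_force: [-0.1, -0.6, 0.9]
opening: 0.6
```

Run:
```python
from h import *
need([.507,.186,.120],[np.pi,0,1.323])
a=shot('scene');b=shot('top')
A=cv2.cvtColor(a['image'],cv2.COLOR_RGB2BGR);B=cv2.cvtColor(b['image'],cv2.COLOR_RGB2BGR)
r=lambda I,x,y,w,h,W,H:cv2.resize(I[y:y+h,x:x+w],(W,H),interpolation=cv2.INTER_CUBIC)
cv2.imwrite('pics/crop2.png',np.hstack([r(B,165,130,80,120,400,600),r(A,330,150,80,120,400,600)]))
```

```text
t 1.85 tcp [0.5067 0.1838 0.1999] rpy [-3.140e+00  1.000e-03  1.322e+00] F [-0.1 -0.6  0.9] op 0.6
shift [ 0.0023 -0.0001  0.0799] rot [-0.06  0.06 -0.08]
```

View pics/crop2.png

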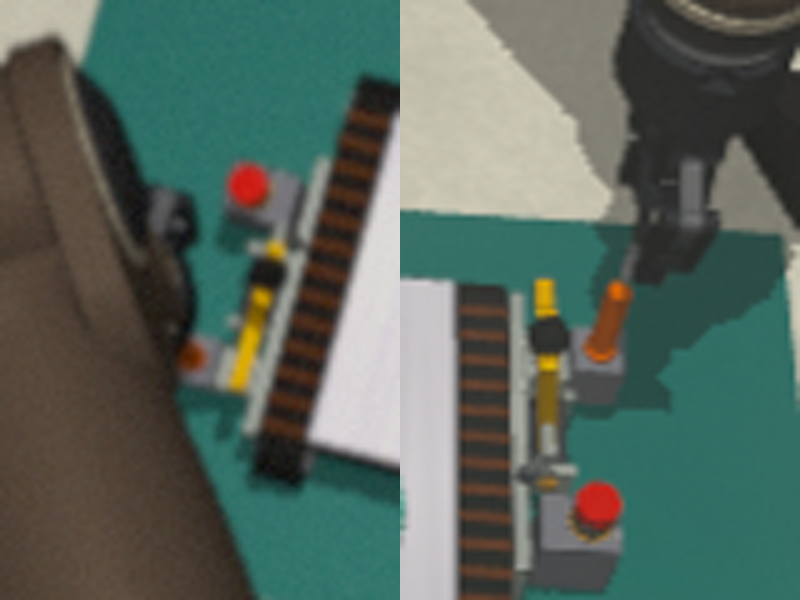

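>>> apply_moves:
  series:
    - {"translation": [0.002,0,0.03],"rotation": [0,0,0],"gripper": 0.6}
    - {"translation": [0.002,0,0.055],"rotation": [0,0,0],"gripper": 0.6}
    - {"translation": [0.002,0,0.07],"rotation": [0,0,0],"gripper": 0.6}
    - {"translation": [0.002,0,0.08],"rotation": [0,0,0],"gripper": 0.6}
    - {"translation": [0.002,0,0.08],"rotation": [0,0,0],"gripper": 0.6}

```text
t: 2.58
tcp_pos: [0.5075, 0.1854, 0.1203]
eef_rot: [-3.141, 0.0, 1.321]
ft_force: [0.8, -0.7, -0.2]
opening: 0.601
```

Run:
```python
from h import *
need([.507,.186,.120],[np.pi,0,1.323])
a=shot('scene')
A=cv2.cvtColor(a['image'],cv2.COLOR_RGB2BGR)
r=lambda I,x,y,w,h,W,H:cv2.resize(I[y:y+h,x:x+w],(W,H),interpolation=cv2.INTER_CUBIC)
cv2.imwrite('pics/crop3.png',r(A,330,150,80,75,640,600))
```

```text
t 2.58 tcp [0.5075 0.1854 0.1203] rpy [-3.141  0.     1.321] F [ 0.8 -0.7 -0.2] op 0.601
shift [ 0.0004 -0.0006  0.0003] rot [-0.01  0.01 -0.13]
```

View pics/crop3.png

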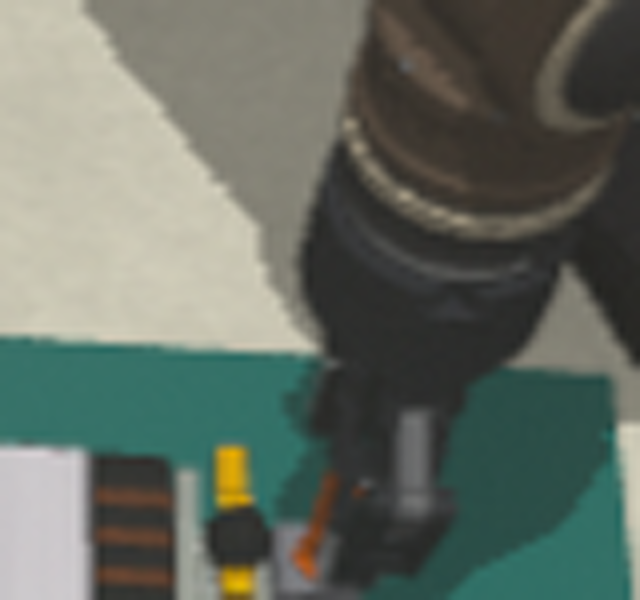

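Run:
```python
from h import *
import pickle
a,b=pickle.load(open('c1.pkl','rb'))
c=lambda p:np.round([(x-o+.5)*8-.5 for x,o in zip(proj(a,p),(330,150))])
p=np.array([.5075,.1854,.1203]);y=np.array([.969,-.245,0]);x=np.array([.247,.969,0])
for n,q in dict(pintop=[.5077,.186,.127],pingrip=[.5077,.186,.112],pinflange=[.5077,.186,.069],tcp=p,tip=p-[0,0,.022],fingerback_tip=p+.04*y-[0,0,.015],fb_l=p+.04*y-.011*x-[0,0,.015],fb_r=p+.04*y+.011*x-[0,0,.015]).items(): print(n,c(q))
```

```text
pintop [353. 457.]
pingrip [344. 482.]
pinflange [320. 548.]
tcp [347. 468.]
tip [335. 503.]
fingerback_tip [343. 596.]
fb_l [309. 593.]
fb_r [377. 598.]
```

>>> apply_moves:
  series:
    - {"translation": [0,0,0],"rotation": [0,0,0],"gripper": 0.25}
    - {"translation": [0,0,0],"rotation": [0,0,0],"gripper": 0.25}
    - {"translation": [0,0,0],"rotation": [0,0,0],"gripper": 0.1}
    - {"translation": [0,0,0],"rotation": [0,0,0],"gripper": 0.1}
    - {"translation": [0,0,0],"rotation": [0,0,0],"gripper": 0.1}
  grip_force: 20

```text
t: 3.25
tcp_pos: [0.5078, 0.186, 0.1207]
eef_rot: [3.141, -0.001, 1.321]
ft_force: [-0.4, 0.7, 3.3]
opening: 0.154
```

Run:
```python
from h import *
need([.507,.186,.120],[np.pi,0,1.323])
a=shot('scene')
A=cv2.cvtColor(a['image'],cv2.COLOR_RGB2BGR)
r=lambda I,x,y,w,h,W,H:cv2.resize(I[y:y+h,x:x+w],(W,H),interpolation=cv2.INTER_CUBIC)
cv2.imwrite('pics/crop4.png',r(A,350,185,53,50,640,600))
```

```text
t 3.25 tcp [0.5078 0.186  0.1207] rpy [ 3.141e+00 -1.000e-03  1.321e+00] F [-0.4  0.7  3.3] op 0.154
shift [-0.0001 -0.0008  0.0007] rot [ 0.03 -0.03 -0.1 ]
```

View pics/crop4.png

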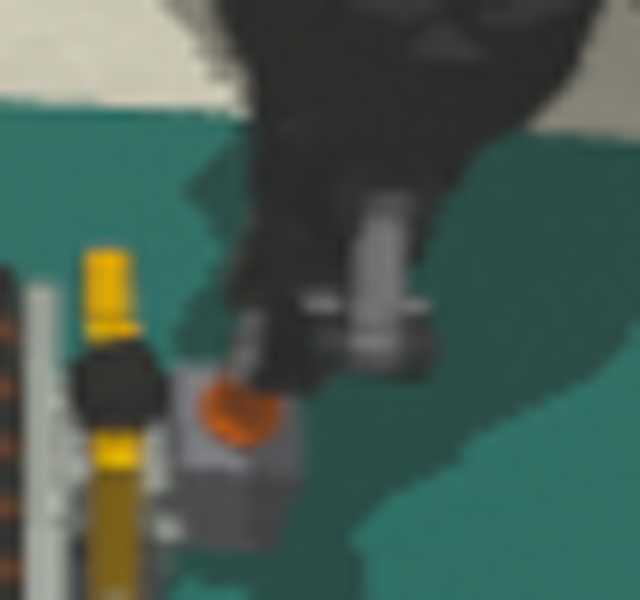

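>>> apply_moves:
  series:
    - {"translation": [0,0,0],"rotation": [0,0,0],"gripper": 0.05}
    - {"translation": [0,0,-0.006],"rotation": [0,0,0],"gripper": 0.05}
    - {"translation": [0,0,-0.014],"rotation": [0,0,0],"gripper": 0.05}
    - {"translation": [0,0,-0.024],"rotation": [0,0,0],"gripper": 0.05}
    - {"translation": [0,0,-0.036],"rotation": [0,0,0],"gripper": 0.05}
  grip_force: 50

```text
t: 3.92
tcp_pos: [0.5075, 0.1857, 0.157]
eef_rot: [-3.141, 0.0, 1.321]
ft_force: [-0.1, 0.0, -0.6]
opening: 0.143
```

>>> apply_moves:
  series:
    - {"translation": [0,0,-0.03],"rotation": [0,0,0],"gripper": 0.05}
    - {"translation": [0,0,-0.07],"rotation": [0,0,0],"gripper": 0.05}
    - {"translation": [0,0,-0.11],"rotation": [0,0,0],"gripper": 0.05}
    - {"translation": [0,0,-0.14],"rotation": [0,0,0],"gripper": 0.05}
    - {"translation": [0,0,-0.14],"rotation": [0,0,0],"gripper": 0.05}

```text
t: 4.55
tcp_pos: [0.5084, 0.1861, 0.2995]
eef_rot: [3.137, -0.003, 1.321]
ft_force: [-0.1, 1.3, 0.1]
opening: 0.147
```

Run:
```python
from h import *
need([.466,-.306,.30],[np.pi,0,1.323])
a=shot('scene')
A=cv2.cvtColor(a['image'],cv2.COLOR_RGB2BGR)
r=lambda I,x,y,w,h,W,H:cv2.resize(I[y:y+h,x:x+w],(W,H),interpolation=cv2.INTER_CUBIC)
cv2.imwrite('pics/crop5.png',r(A,320,120,107,100,640,600))
```

```text
t 4.55 tcp [0.5084 0.1861 0.2995] rpy [ 3.137e+00 -3.000e-03  1.321e+00] F [-0.1  1.3  0.1] op 0.147
shift [-0.4873  0.0805 -0.0016] rot [ 0.25 -0.17 -0.11]
```

View pics/crop5.png

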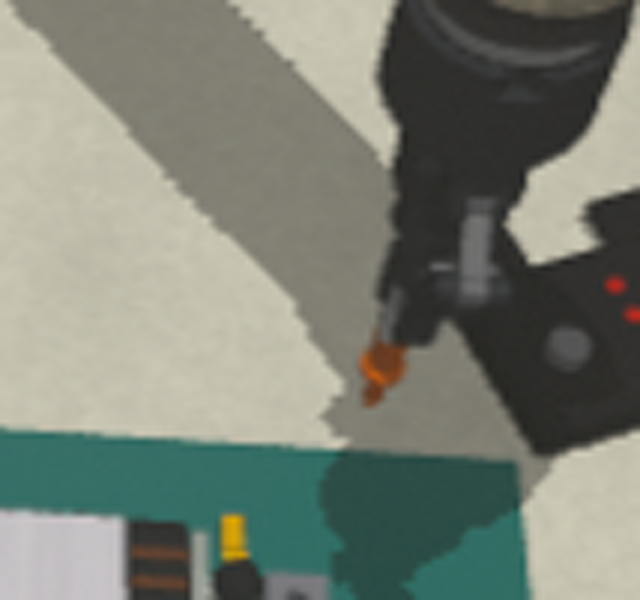

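>>> apply_moves:
  series:
    - {"translation": [-0.5,0.078,0],"rotation": [0,0,0],"gripper": 0.05}
    - {"translation": [-0.5,0.078,0],"rotation": [0,0,0],"gripper": 0.05}
    - {"translation": [-0.5,0.078,0],"rotation": [0,0,0],"gripper": 0.05}
    - {"translation": [-0.5,0.078,0],"rotation": [0,0,0],"gripper": 0.05}
    - {"translation": [-0.5,0.078,0],"rotation": [0,0,0],"gripper": 0.05}

```text
t: 5.22
tcp_pos: [0.4769, -0.1271, 0.2951]
eef_rot: [-3.14, -0.0, 1.321]
ft_force: [1.3, 0.2, -0.1]
opening: 0.145
```

Run:
```python
from h import *
T=Rn.from_euler('xyz',[np.pi,0,1.323])*Rn.from_euler('y',35,degrees=True)
need([.461,-.317,.25],T.as_euler('xyz'))
```

```text
t 5.22 tcp [ 0.4769 -0.1271  0.2951] rpy [-3.14  -0.     1.321] F [ 1.3  0.2 -0.1] op 0.145
shift [-0.188   0.0315  0.045 ] rot [-0.06 34.99 -0.12]
```

>>> apply_moves:
  series:
    - {"translation": [-0.06,0.01,0.015],"rotation": [0,8,0],"gripper": 0.05}
    - {"translation": [-0.12,0.021,0.03],"rotation": [0,17,0],"gripper": 0.05}
    - {"translation": [-0.165,0.028,0.04],"rotation": [0,26,0],"gripper": 0.05}
    - {"translation": [-0.188,0.031,0.045],"rotation": [0,35,0],"gripper": 0.05}
    - {"translation": [-0.188,0.031,0.045],"rotation": [0,35,0],"gripper": 0.05}

```text
t: 5.85
tcp_pos: [0.4599, -0.3183, 0.245]
eef_rot: [-3.13, -0.617, 1.309]
ft_force: [-0.5, 0.6, -0.0]
opening: 0.145
```

Run:
```python
from h import *
T=Rn.from_euler('xyz',[np.pi,0,1.323])*Rn.from_euler('y',35,degrees=True)
need([.461,-.317,.08],T.as_euler('xyz'))
```

```text
t 5.85 tcp [ 0.4599 -0.3183  0.245 ] rpy [-3.13  -0.617  1.309] F [-0.5  0.6 -0. ] op 0.145
shift [-0.0942  0.0024  0.1354] rot [-0.21 -0.37 -0.67]
```

>>> apply_moves:
  series:
    - {"translation": [-0.03,0.001,0.043],"rotation": [0,0,0],"gripper": 0.05}
    - {"translation": [-0.06,0.002,0.086],"rotation": [0,0,0],"gripper": 0.05}
    - {"translation": [-0.08,0.002,0.115],"rotation": [0,0,0],"gripper": 0.05}
    - {"translation": [-0.094,0.002,0.135],"rotation": [0,0,0],"gripper": 0.05}
    - {"translation": [-0.094,0.002,0.135],"rotation": [0,0,0],"gripper": 0.05}

```text
t: 6.48
tcp_pos: [0.463, -0.3133, 0.0857]
eef_rot: [-3.138, -0.612, 1.321]
ft_force: [0.6, 0.5, -0.1]
opening: 0.146
```

Run:
```python
from h import *
need([.461,-.317,.076])
a=shot('scene');b=shot('top')
A=cv2.cvtColor(a['image'],cv2.COLOR_RGB2BGR);B=cv2.cvtColor(b['image'],cv2.COLOR_RGB2BGR)
r=lambda I,x,y,w,h,W,H:cv2.resize(I[y:y+h,x:x+w],(W,H),interpolation=cv2.INTER_CUBIC)
cv2.imwrite('pics/crop6.png',np.hstack([r(B,320,170,90,100,400,444),r(A,140,190,90,100,400,444)]))
```

```text
t 6.47 tcp [ 0.463  -0.3133  0.0857] rpy [-3.138 -0.612  1.321] F [ 0.6  0.5 -0.1] op 0.146
shift [-0.0089 -0.001   0.0055] rot [0. 0. 0.]
```

View pics/crop6.png

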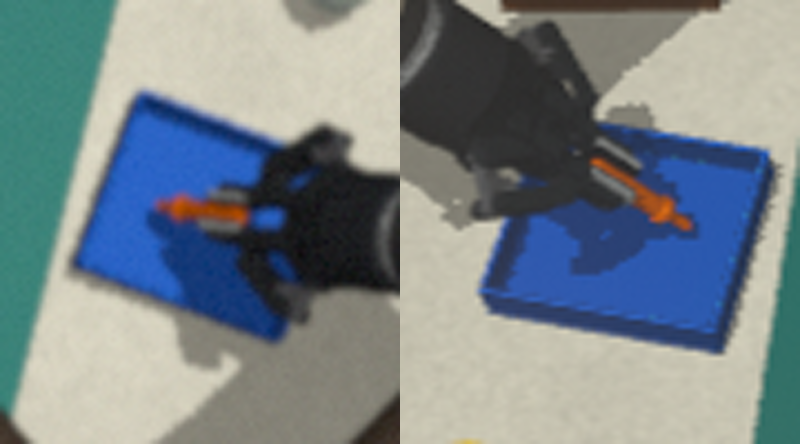

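>>> apply_moves:
  series:
    - {"translation": [-0.003,0,0.004],"rotation": [0,0,0],"gripper": 0.05}
    - {"translation": [-0.003,0,0.004],"rotation": [0,0,0],"gripper": 0.05}
    - {"translation": [-0.003,0,0.004],"rotation": [0,0,0],"gripper": 0.45}
    - {"translation": [-0.003,0,0.004],"rotation": [0,0,0],"gripper": 0.45}
    - {"translation": [-0.003,0,0.004],"rotation": [0,0,0],"gripper": 0.45}

```text
t: 7.2
tcp_pos: [0.4636, -0.3155, 0.0819]
eef_rot: [3.141, -0.611, 1.321]
ft_force: [0.2, 0.5, 0.4]
opening: 0.451
```

>>> apply_moves:
  series:
    - {"translation": [0,0,0],"rotation": [0,0,0],"gripper": 0.45}
    - {"translation": [0.02,0,-0.03],"rotation": [0,0,0],"gripper": 0.45}
    - {"translation": [0.05,0,-0.07],"rotation": [0,0,0],"gripper": 0.45}
    - {"translation": [0.08,0,-0.11],"rotation": [0,0,0],"gripper": 0.45}
    - {"translation": [0.11,0,-0.16],"rotation": [0,0,0],"gripper": 0.45}

```text
t: 7.82
tcp_pos: [0.4629, -0.3165, 0.2773]
eef_rot: [-3.141, -0.611, 1.321]
ft_force: [1.0, -0.1, -0.7]
opening: 0.45
```

Run:
```python
from h import *
need([.461,-.317,.076])
a=shot('scene');b=shot('top')
for c,ro in((b,(320,170,100,100)),(a,(140,190,100,100))):
    x,y,w,h=ro; hsv=cv2.cvtColor(c['image'],cv2.COLOR_RGB2HSV)[y:y+h,x:x+w]
    m=cv2.inRange(hsv,(3,150,70),(17,255,255)); k,l,s,ce=cv2.connectedComponentsWithStats(m)
    for i in range(1,k):
        if s[i,4]>10: print(s[i],ce[i]+[x,y],np.round(onplane(c,*(ce[i]+[x,y]),.013),3))
```

```text
t 7.83 tcp [ 0.4629 -0.3165  0.2773] rpy [-3.141 -0.611  1.321] F [ 1.  -0.1 -0.7] op 0.45
shift [-0.1164 -0.0016  0.1642] rot [0. 0. 0.]
[37 47 25  9 71] [370.69014085 221.08450704] [ 0.456 -0.322  0.013]
[ 35  48  29   6 105] [187.37142857 240.36190476] [ 0.463 -0.318  0.013]
```

Run:
```python
from h import *
need(rov(-.025,.048,.25),[np.pi,0,1.323]); print(rov(-.025,.048,.25))
```

```text
t 7.92 tcp [ 0.4639 -0.3178  0.2824] rpy [ 3.132 -0.606  1.326] F [-0.4  0.4 -0. ] op 0.451
shift [ 0.3222 -0.0374  0.2626] rot [ 4.900e-01 -3.475e+01  1.000e-02]
[0.53052615 0.09296311 0.25      ]
```

>>> apply_moves:
  series:
    - {"translation": [0.322,-0.037,0.262],"rotation": [0.5,-34.8,0],"gripper": 0}
    - {"translation": [0.322,-0.037,0.262],"rotation": [0.5,-34.8,0],"gripper": 0}
    - {"translation": [0.322,-0.037,0.262],"rotation": [0.5,-34.8,0],"gripper": 0}
    - {"translation": [0.322,-0.037,0.262],"rotation": [0.5,-34.8,0],"gripper": 0}
    - {"translation": [0.322,-0.037,0.262],"rotation": [0.5,-34.8,0],"gripper": 0}

```text
t: 8.55
tcp_pos: [0.5126, -0.0071, 0.2538]
eef_rot: [-3.135, -0.003, 1.326]
ft_force: [1.5, -0.1, 0.8]
opening: -0.005
```

Run:
```python
from h import *
need(rov(-.025,.048,.25),[np.pi,0,1.323])
```

```text
t 8.55 tcp [ 0.5126 -0.0071  0.2538] rpy [-3.135e+00 -3.000e-03  1.326e+00] F [ 1.5 -0.1  0.8] op -0.005
shift [ 0.1014 -0.0068  0.0042] rot [-0.4  -0.2   0.15]
```

>>> apply_moves:
  series:
    - {"translation": [0.05,-0.003,0],"rotation": [-0.4,-0.2,0.2],"gripper": 0}
    - {"translation": [0.101,-0.007,0.004],"rotation": [-0.4,-0.2,0.2],"gripper": 0}
    - {"translation": [0.101,-0.007,0.004],"rotation": [-0.4,-0.2,0.2],"gripper": 0}
    - {"translation": [0.101,-0.007,0.05],"rotation": [-0.4,-0.2,0.2],"gripper": 0}
    - {"translation": [0.101,-0.007,0.08],"rotation": [-0.4,-0.2,0.2],"gripper": 0}

```text
t: 9.18
tcp_pos: [0.5295, 0.0892, 0.1723]
eef_rot: [-3.139, 0.001, 1.32]
ft_force: [-0.3, 0.3, -0.1]
opening: -0.001
```

Run:
```python
from h import *
need(rov(-.025,.055,.149),[np.pi,0,1.323])
a=shot('scene');b=shot('top')
A=cv2.cvtColor(a['image'],cv2.COLOR_RGB2BGR);B=cv2.cvtColor(b['image'],cv2.COLOR_RGB2BGR)
r=lambda I,x,y,w,h,W,H:cv2.resize(I[y:y+h,x:x+w],(W,H),interpolation=cv2.INTER_CUBIC)
cv2.imwrite('pics/crop7.png',r(A,300,160,107,100,640,600))
```

```text
t 9.18 tcp [0.5295 0.0892 0.1723] rpy [-3.139e+00  1.000e-03  1.320e+00] F [-0.3  0.3 -0.1] op -0.001
shift [0.0109 0.0001 0.0233] rot [-0.13  0.04 -0.18]
```

View pics/crop7.png

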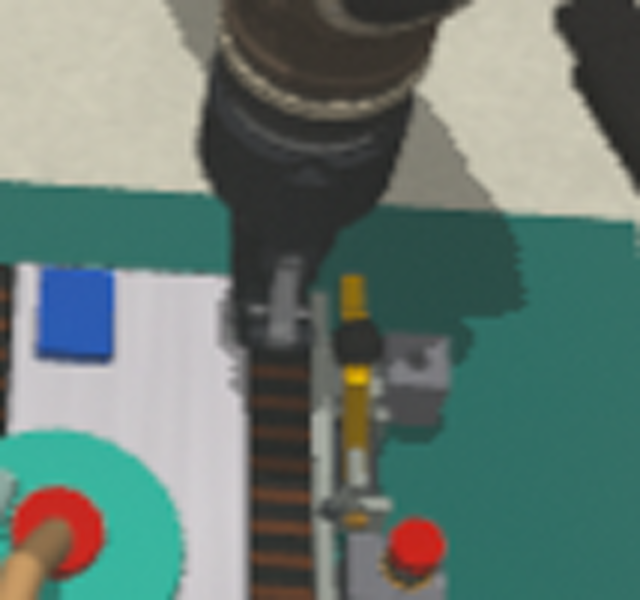

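>>> apply_moves:
  series:
    - {"translation": [0,0,0.012],"rotation": [0,0,0],"gripper": 0}
    - {"translation": [0,0,0.023],"rotation": [0,0,0],"gripper": 0}
    - {"translation": [0.006,0,0.023],"rotation": [0,0,0],"gripper": 0}
    - {"translation": [0.01,0,0.023],"rotation": [0,0,0],"gripper": 0}
    - {"translation": [0.014,0,0.023],"rotation": [0,0,0],"gripper": 0}

```text
t: 9.9
tcp_pos: [0.5341, 0.104, 0.1515]
eef_rot: [-3.141, -0.0, 1.321]
ft_force: [0.1, 0.6, -0.1]
opening: 0.0
```

>>> apply_moves:
  series:
    - {"translation": [0.003,0,0],"rotation": [0,0,0],"gripper": 0}
    - {"translation": [0.006,0,0],"rotation": [0,0,0],"gripper": 0}
    - {"translation": [0.009,0,0],"rotation": [0,0,0],"gripper": 0}
    - {"translation": [0.012,0,0],"rotation": [0,0,0],"gripper": 0}
    - {"translation": [0.015,0,0],"rotation": [0,0,0],"gripper": 0}

```text
t: 10.52
tcp_pos: [0.5373, 0.1168, 0.1516]
eef_rot: [3.142, 0.003, 1.319]
ft_force: [-0.8, -6.4, 3.9]
opening: -0.002
```

Run:
```python
from h import *
need(rov(-.025,.089,.149),[np.pi,0,1.323])
s=observe();print(np.round(Rn.from_euler('z',-RY).apply(s['tcp_pos']-RO),4),np.round(Rn.from_euler('z',-RY).apply(s['ft_force']),1))
```

```text
t 10.53 tcp [0.5373 0.1168 0.1516] rpy [3.142e+00 3.000e-03 1.319e+00] F [-0.8 -6.4  3.9] op -0.002
shift [ 0.0162 -0.0008  0.0025] rot [ 0.    0.16 -0.22]
[-0.0242  0.0728  0.1516] [ 0.8 -6.4  3.9]
```

>>> apply_moves:
  series:
    - {"translation": [0.006,0,0.001],"rotation": [0,0,0],"gripper": 0}
    - {"translation": [0.012,0,0.002],"rotation": [0,0,0],"gripper": 0}
    - {"translation": [0.018,0,0.002],"rotation": [0,0,0],"gripper": 0}
    - {"translation": [0.024,0,0.003],"rotation": [0,0,0],"gripper": 0}
    - {"translation": [0.03,0,0.003],"rotation": [0,0,0],"gripper": 0}

```text
t: 11.15
tcp_pos: [0.545, 0.1462, 0.1483]
eef_rot: [-3.142, 0.002, 1.319]
ft_force: [0.1, -4.7, 0.2]
opening: 0.002
```

```bash
cat >> h.py <<'E'
def rs():
    s=observe();print(round(s['t'],2),np.round(Rn.from_euler('z',-RY).apply(s['tcp_pos']-RO),4),np.round(Rn.from_euler('z',-RY).apply(s['ft_force']),1))
E
python3 -c "
from h import *
rs()"
```

```text
11.15 [-0.0241  0.1031  0.1483] [ 1.3 -4.5  0.2]
```

>>> apply_moves:
  series:
    - {"translation": [0.007,0,0.001],"rotation": [0,0,0],"gripper": 0}
    - {"translation": [0.014,0,0.003],"rotation": [0,0,0],"gripper": 0}
    - {"translation": [0.021,0,0.006],"rotation": [0,0,0],"gripper": 0}
    - {"translation": [0.028,0,0.01],"rotation": [0,0,0],"gripper": 0}
    - {"translation": [0.034,0,0.014],"rotation": [0,0,0],"gripper": 0}

```text
t: 11.78
tcp_pos: [0.5535, 0.1804, 0.1339]
eef_rot: [-3.141, -0.0, 1.32]
ft_force: [0.3, -3.3, 2.1]
opening: 0.0
```

```bash
python3 -c "
from h import *
rs()"
```

```text
11.78 [-0.0241  0.1384  0.1339] [ 1.1 -3.1  2.1]
```

>>> apply_moves:
  series:
    - {"translation": [0.006,0,0.004],"rotation": [0,0,0],"gripper": 0}
    - {"translation": [0.011,0,0.009],"rotation": [0,0,0],"gripper": 0}
    - {"translation": [0.016,0,0.015],"rotation": [0,0,0],"gripper": 0}
    - {"translation": [0.02,0,0.021],"rotation": [0,0,0],"gripper": 0}
    - {"translation": [0.023,0,0.027],"rotation": [0,0,0],"gripper": 0}

```text
t: 12.4
tcp_pos: [0.5587, 0.2029, 0.1063]
eef_rot: [-3.14, -0.0, 1.321]
ft_force: [-0.3, -0.5, -0.5]
opening: -0.001
```

```bash
python3 -c "
from h import *
rs()"
```

```text
12.4 [-0.0246  0.1615  0.1063] [-0.2 -0.6 -0.5]
```

>>> apply_moves:
  series:
    - {"translation": [0,0,-0.045],"rotation": [0,0,0],"gripper": 0}
    - {"translation": [0,0,-0.09],"rotation": [0,0,0],"gripper": 0}
    - {"translation": [-0.036,0.03,-0.09],"rotation": [0,0,0],"gripper": 0}
    - {"translation": [-0.036,0.06,-0.09],"rotation": [0,0,0],"gripper": 0}
    - {"translation": [-0.036,0.06,-0.09],"rotation": [0,0,0],"gripper": 0}

```text
t: 13.02
tcp_pos: [0.6094, 0.1519, 0.1961]
eef_rot: [-3.14, -0.0, 1.318]
ft_force: [0.3, 0.1, -0.5]
opening: 0.003
```

Run:
```python
from h import *
rs(); need(rov(.035,.125,.15),[np.pi,0,1.323])
a=shot('scene');b=shot('top')
A=cv2.cvtColor(a['image'],cv2.COLOR_RGB2BGR);B=cv2.cvtColor(b['image'],cv2.COLOR_RGB2BGR)
r=lambda I,x,y,w,h,W,H:cv2.resize(I[y:y+h,x:x+w],(W,H),interpolation=cv2.INTER_CUBIC)
cv2.imwrite('pics/crop8.png',np.hstack([r(B,165,130,80,120,400,600),r(A,330,170,80,120,400,600)]))
```

```text
13.03 [0.037  0.1245 0.1961] [ 0.3  0.2 -0.5]
t 13.03 tcp [0.6094 0.1519 0.1961] rpy [-3.14  -0.     1.318] F [ 0.3  0.1 -0.5] op 0.003
shift [ 0.0005 -0.002   0.0461] rot [-0.08 -0.02 -0.26]
```

View pics/crop8.png

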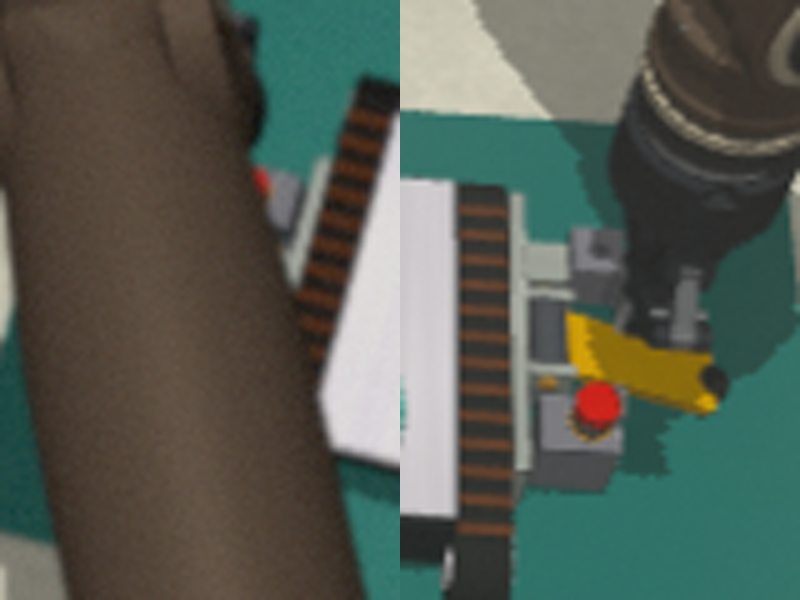

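Run:
```python
from h import *
import pickle
a,b=pickle.load(open('c1.pkl','rb'))
for th in (1.25,1.72,1.9,2.12):
    f=th-.15; p=rov(-.02,.105+.105*np.sin(f),.052+.105*np.cos(f)); u=proj(a,p); print(th,np.round(u,1),'crop',np.round([400+(u[0]-330)*5,(u[1]-170)*5]))
```

```text
1.25 [398.  230.2] crop [740. 301.]
1.72 [398.  239.1] crop [740. 346.]
1.9 [395.7 242.3] crop [728. 362.]
2.12 [391.4 245.8] crop [707. 379.]
```

>>> apply_moves:
  series:
    - {"translation": [0,-0.002,0.015],"rotation": [0,0,0],"gripper": 0}
    - {"translation": [0,-0.002,0.03],"rotation": [0,0,0],"gripper": 0}
    - {"translation": [0,-0.002,0.04],"rotation": [0,0,0],"gripper": 0}
    - {"translation": [0,-0.002,0.046],"rotation": [0,0,0],"gripper": 0}
    - {"translation": [0,-0.002,0.046],"rotation": [0,0,0],"gripper": 0}

```text
t: 13.75
tcp_pos: [0.6059, 0.153, 0.1504]
eef_rot: [-3.14, 0.0, 1.32]
ft_force: [0.1, 0.6, -0.0]
opening: -0.003
```

>>> apply_moves:
  series:
    - {"translation": [0,0,0.004],"rotation": [0,0,0],"gripper": 0}
    - {"translation": [0,0,0.008],"rotation": [0,0,0],"gripper": 0}
    - {"translation": [0,0,0.012],"rotation": [0,0,0],"gripper": 0}
    - {"translation": [0,0,0.014],"rotation": [0,0,0],"gripper": 0}
    - {"translation": [0,0,0.016],"rotation": [0,0,0],"gripper": 0}

```text
t: 14.38
tcp_pos: [0.6062, 0.153, 0.1348]
eef_rot: [-3.14, -0.0, 1.32]
ft_force: [-0.1, 0.4, 1.2]
opening: 0.001
```

>>> apply_moves:
  series:
    - {"translation": [0,0,0.001],"rotation": [0,0,0],"gripper": 0}
    - {"translation": [0,0,0.002],"rotation": [0,0,0],"gripper": 0}
    - {"translation": [0,0,0.003],"rotation": [0,0,0],"gripper": 0}
    - {"translation": [0,0,0.004],"rotation": [0,0,0],"gripper": 0}
    - {"translation": [0,0,0.005],"rotation": [0,0,0],"gripper": 0}

```text
t: 15.0
tcp_pos: [0.6062, 0.153, 0.1299]
eef_rot: [-3.14, -0.0, 1.32]
ft_force: [0.0, 0.7, -1.0]
opening: -0.0
```

>>> apply_moves:
  series:
    - {"translation": [0,0,0.001],"rotation": [0,0,0],"gripper": 0}
    - {"translation": [0,0,0.002],"rotation": [0,0,0],"gripper": 0}
    - {"translation": [0,0,0.003],"rotation": [0,0,0],"gripper": 0}
    - {"translation": [0,0,0.004],"rotation": [0,0,0],"gripper": 0}
    - {"translation": [0,0,0.005],"rotation": [0,0,0],"gripper": 0}

```text
t: 15.62
tcp_pos: [0.6062, 0.153, 0.1248]
eef_rot: [-3.14, 0.0, 1.32]
ft_force: [-0.3, -1.0, 0.9]
opening: -0.001
```

>>> apply_moves:
  series:
    - {"translation": [0,0,0.001],"rotation": [0,0,0],"gripper": 0}
    - {"translation": [0,0,0.002],"rotation": [0,0,0],"gripper": 0}
    - {"translation": [0,0,0.003],"rotation": [0,0,0],"gripper": 0}
    - {"translation": [0,0,0.004],"rotation": [0,0,0],"gripper": 0}
    - {"translation": [0,0,0.005],"rotation": [0,0,0],"gripper": 0}

```text
t: 16.25
tcp_pos: [0.6062, 0.153, 0.1198]
eef_rot: [-3.14, -0.0, 1.32]
ft_force: [-0.6, -0.2, 0.3]
opening: 0.0
```

>>> apply_moves:
  series:
    - {"translation": [0,0,0.001],"rotation": [0,0,0],"gripper": 0}
    - {"translation": [0,0,0.002],"rotation": [0,0,0],"gripper": 0}
    - {"translation": [0,0,0.003],"rotation": [0,0,0],"gripper": 0}
    - {"translation": [0,0,0.004],"rotation": [0,0,0],"gripper": 0}
    - {"translation": [0,0,0.005],"rotation": [0,0,0],"gripper": 0}

```text
t: 16.88
tcp_pos: [0.6061, 0.153, 0.1148]
eef_rot: [-3.14, -0.0, 1.32]
ft_force: [0.1, -0.2, -0.8]
opening: -0.002
```

>>> apply_moves:
  series:
    - {"translation": [0,0,0.001],"rotation": [0,0,0],"gripper": 0}
    - {"translation": [0,0,0.002],"rotation": [0,0,0],"gripper": 0}
    - {"translation": [0,0,0.003],"rotation": [0,0,0],"gripper": 0}
    - {"translation": [0,0,0.004],"rotation": [0,0,0],"gripper": 0}
    - {"translation": [0,0,0.005],"rotation": [0,0,0],"gripper": 0}

```text
t: 17.5
tcp_pos: [0.6063, 0.1531, 0.1107]
eef_rot: [-3.141, -0.0, 1.32]
ft_force: [-2.3, -0.6, 5.7]
opening: 0.001
```

>>> apply_moves:
  series:
    - {"translation": [0,0,0.001],"rotation": [0,0,0],"gripper": 0}
    - {"translation": [0,0,0.002],"rotation": [0,0,0],"gripper": 0}
    - {"translation": [0,0,0.003],"rotation": [0,0,0],"gripper": 0}
    - {"translation": [0,0,0.004],"rotation": [0,0,0],"gripper": 0}
    - {"translation": [0,0,0.005],"rotation": [0,0,0],"gripper": 0}

```text
t: 18.12
tcp_pos: [0.6062, 0.1531, 0.1059]
eef_rot: [-3.141, -0.0, 1.32]
ft_force: [-2.6, -0.8, 5.4]
opening: -0.003
```

>>> apply_moves:
  series:
    - {"translation": [0,0,0.0006],"rotation": [0,0,0],"gripper": 0}
    - {"translation": [0,0,0.0012],"rotation": [0,0,0],"gripper": 0}
    - {"translation": [0,0,0.0018],"rotation": [0,0,0],"gripper": 0}
    - {"translation": [0,0,0.0024],"rotation": [0,0,0],"gripper": 0}
    - {"translation": [0,0,0.003],"rotation": [0,0,0],"gripper": 0}

```text
t: 18.75
tcp_pos: [0.6062, 0.1531, 0.1029]
eef_rot: [-3.141, -0.001, 1.32]
ft_force: [-1.9, -0.6, 5.1]
opening: -0.001
```

>>> apply_moves:
  series:
    - {"translation": [0,0,0.0004],"rotation": [0,0,0],"gripper": 0}
    - {"translation": [0,0,0.0008],"rotation": [0,0,0],"gripper": 0}
    - {"translation": [0,0,0.0012],"rotation": [0,0,0],"gripper": 0}
    - {"translation": [0,0,0.0016],"rotation": [0,0,0],"gripper": 0}
    - {"translation": [0,0,0.002],"rotation": [0,0,0],"gripper": 0}

```text
t: 19.38
tcp_pos: [0.6062, 0.1531, 0.1009]
eef_rot: [-3.141, -0.0, 1.32]
ft_force: [-2.0, -0.4, 5.7]
opening: 0.001
```

>>> apply_moves:
  series:
    - {"translation": [0,0,0.0003],"rotation": [0,0,0],"gripper": 0}
    - {"translation": [0,0,0.0006],"rotation": [0,0,0],"gripper": 0}
    - {"translation": [0,0,0.0009],"rotation": [0,0,0],"gripper": 0}

```text
t: 19.75
tcp_pos: [0.6062, 0.1531, 0.1]
eef_rot: [-3.141, -0.0, 1.32]
ft_force: [-1.8, -0.9, 5.7]
opening: 0.002
```

>>> apply_moves:
  series:
    - {"translation": [0,0,0.0003],"rotation": [0,0,0],"gripper": 0}
    - {"translation": [0,0,0.0006],"rotation": [0,0,0],"gripper": 0}
    - {"translation": [0,0,0.0009],"rotation": [0,0,0],"gripper": 0}

```text
t: 20.12
tcp_pos: [0.6062, 0.1531, 0.099]
eef_rot: [-3.141, -0.0, 1.32]
ft_force: [-2.1, -0.5, 4.9]
opening: -0.004
```

>>> apply_moves:
  series:
    - {"translation": [0,0,0.0003],"rotation": [0,0,0],"gripper": 0}
    - {"translation": [0,0,0.0006],"rotation": [0,0,0],"gripper": 0}
    - {"translation": [0,0,0.0009],"rotation": [0,0,0],"gripper": 0}

```text
t: 20.5
tcp_pos: [0.6063, 0.1531, 0.0984]
eef_rot: [-3.141, -0.001, 1.32]
ft_force: [-3.1, -0.2, 7.7]
opening: -0.004
```

>>> apply_moves:
  series:
    - {"translation": [0,0,0.0003],"rotation": [0,0,0],"gripper": 0}
    - {"translation": [0,0,0.0006],"rotation": [0,0,0],"gripper": 0}

```text
t: 20.75
tcp_pos: [0.6063, 0.1531, 0.0982]
eef_rot: [3.141, -0.001, 1.32]
ft_force: [-3.0, -1.3, 11.0]
opening: -0.004
```

>>> apply_moves:
  series:
    - {"translation": [0,0,0.0003],"rotation": [0,0,0],"gripper": 0}
    - {"translation": [0,0,0.0003],"rotation": [0,0,0],"gripper": 0}
    - {"translation": [0,0,0.0003],"rotation": [0,0,0],"gripper": 0}

```text
t: 21.12
tcp_pos: [0.6063, 0.1531, 0.0982]
eef_rot: [3.141, -0.001, 1.32]
ft_force: [-3.6, -1.4, 10.6]
opening: 0.005
```

>>> apply_moves:
  series:
    - {"translation": [0,0,0.0003],"rotation": [0,0,0],"gripper": 0}
    - {"translation": [0,0,0.0005],"rotation": [0,0,0],"gripper": 0}
    - {"translation": [0,0,0.0005],"rotation": [0,0,0],"gripper": 0}

```text
t: 21.5
tcp_pos: [0.6063, 0.1531, 0.0981]
eef_rot: [3.141, -0.001, 1.32]
ft_force: [-4.1, -1.4, 13.7]
opening: 0.002
```

Bottomed: the force climbs while the position stays put. Retreating and checking.

>>> apply_moves:
  series:
    - {"translation": [0,0,-0.005],"rotation": [0,0,0],"gripper": 0}
    - {"translation": [0,0,-0.04],"rotation": [0,0,0],"gripper": 0}
    - {"translation": [0,0,-0.09],"rotation": [0,0,0],"gripper": 0}
    - {"translation": [-0.05,0,-0.13],"rotation": [0,0,0],"gripper": 0}
    - {"translation": [-0.1,0,-0.16],"rotation": [0,0,0],"gripper": 0}

```text
t: 22.12
tcp_pos: [0.5816, 0.0556, 0.2573]
eef_rot: [3.141, -0.0, 1.322]
ft_force: [1.2, -0.6, 0.8]
opening: -0.001
```

>>> apply_moves:
  series:
    - {"translation": [-0.06,-0.02,0],"rotation": [0,0,0],"gripper": 0}
    - {"translation": [-0.12,-0.04,0],"rotation": [0,0,0],"gripper": 0}
    - {"translation": [-0.16,-0.06,0],"rotation": [0,0,0],"gripper": 0}
    - {"translation": [-0.16,-0.06,0],"rotation": [0,0,0],"gripper": 0}

```text
t: 22.62
tcp_pos: [0.482, -0.0859, 0.2564]
eef_rot: [-3.141, 0.0, 1.316]
ft_force: [0.3, -0.3, 0.7]
opening: 0.001
```

Run:
```python
from h import *
rs()
a=shot('scene','s9.png');b=shot('top')
A=cv2.cvtColor(a['image'],cv2.COLOR_RGB2BGR);B=cv2.cvtColor(b['image'],cv2.COLOR_RGB2BGR)
r=lambda I,x,y,w,h,W,H:cv2.resize(I[y:y+h,x:x+w],(W,H),interpolation=cv2.INTER_CUBIC)
cv2.imwrite('pics/crop9.png',np.vstack([np.hstack([r(B,165,130,80,60,400,300),r(A,330,190,80,60,400,300)]),np.hstack([r(B,320,180,80,60,400,300),r(A,150,205,80,60,400,300)])]))
```

```text
22.62 [-0.0282 -0.1373  0.2564] [ 0.3 -0.2  0.7]
```

View pics/crop9.png

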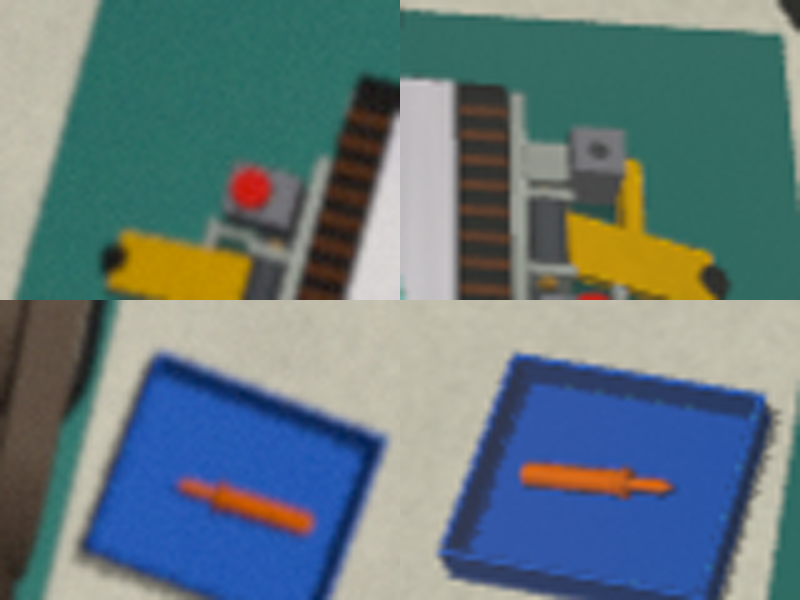

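```bash
python3 -c "
from h import *
print(job_done())"
```

```text
the job is handed in; nothing more can be done
None
```

I did the three steps in order and handed the job in at about 22.7 s of the 58 s allowed. No verdict is reported.

- **Pin:** I pulled it straight out of its post and released it in the blue tray. There were three candidates in the top view: the blue tray at (366, 219), a brown one at (365, 300) and a large blue box at (468, 93). Only the first is a blue open tray of the right size. The last pictures show the pin lying flat near the middle of the tray, clear of the walls.
- **Leg:** I pushed its inner face over centre with the fingers shut. The highest contact force read was about 7.5 N, and it dropped to zero when the leg snapped over. The foot was seen at crop pixel (712, 380); the 2.12 rad stop predicts (707, 379).
- **Lock button:** I pressed it only after the leg was out. It slid at about 6 N, then at TCP height 0.098 m the force rose to about 14 N with almost no further travel. That fits first contact near 0.112 m plus the 14 mm travel. I then withdrew the arm clear of everything.

Forces are the readings at the end of each move, so brief peaks in between were not seen. In height, the two cameras disagreed with the given dimensions by 4 to 10 mm, so I used the given heights. In plan, the points fitted to within 1 mm. I did not measure the bystanders afterwards; the arm passed above them and showed no contact with them.

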